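# Rack a watch plaque and index the slide to the loupe

## Robot

A 7-joint arm with a two-finger parallel gripper is mounted at the origin on the work surface. World frame = base frame: x ahead of the robot, y to its left, z up, the work surface at z = 0. Lengths are in m, angles in rad, forces in N, time in s.
With the tool pointing down it reaches from about 0.425 to 1.025 m from the base axis. Payload 3.6 kg.
Tool frame: the origin (TCP) lies at the very end of the fingers, on their centre line; the grasp point (between the pads) lies 19 mm behind it (manip.hold_point_z is the distance from the TCP to the grasp point, in m); z points along the fingers, y is the line along which they close (so a half turn about z gives the same grasp; the last joint's range is limited). The gripper opens to 85 mm and grips with 20 to 120 N. Pads are 22 mm wide; open, the fingers measure 114 mm over their backs; the gripper's body (76 mm by 85 mm) begins 54 mm behind the grasp point. The pads swing forward as they close: fully open they stand 13 mm farther back than shut.
Start: joints at [1.2, 0.591, 0.048, 1.609, -0.033, 0.943, -0.034], TCP at [0.199, -0.697, 0.231] pointing down, gripper open.
Joint ranges: [-2.69, 2.69], [-0.47, 2.24], [-1.27, 1.36], [0.19, 2.51], [-1.53, 4.68], [0.08, 2.07], [-3.09, 3.09]. Speed limits (rad/s): [2.57, 2.57, 3.14, 3.14, 3.14, 3.14, 3.14].

## Interface

Orientations are given as a unit quaternion [x, y, z, w].
In Python, from workcell import manip, grab_frame, calibration, workorder gives the robot as it stands. The module is installed in compiled form; this text tells all that it offers.
- The arm moves only by the tool servo_tool, never from a script. Its argument "plan" is a list of rows, each an object with "claw": the closure, from -1 (fully open) to 1 (shut); "offset": the shift along the tool's x, y, z as a fraction of full scale, a list of three; "turn": the turn about the tool's z as a fraction of full scale. A call has 1 to 12 rows; each row is the pose to reach, as a shift and turn from the pose commanded when the call began, along the tool's axes at that moment, turning the shorter way round; what a row does not reach only later rows make up. Full scale, the value 1, is 0.12 m for a shift and 360 degrees for a turn. A row lasts 1/12 s, in which the tool goes at most 41.7 mm and 7.16 degrees, less where a joint would pass 70% of its speed; a pose out of reach is approached as far as the arm can. A call with a number of a shift or a turn outside -1 to 1 is refused whole. A call with a gripper value outside its range is refused whole. The fingers move at their own pace and stop on an object; "squeeze" is the grip in N (left out, the last holds). Time passes only in rows, so rows that repeat a pose let the fingers close. It gives the time, the measured TCP pose, the force, the opening and the grip force at its end, in the units of the state.
- manip.get_obs(): the state, without advancing time (a new reading comes with each control period).
- grab_frame(name): name is "side" or "top"; returns the picture (420x560x3 uint8, blue, green, red); there is no depth.
- calibration(name): a dict with "intrinsics" (3x3 intrinsics, pixels), "rvec" (rotation vector, rad) and "tvec" (3), from world to camera coordinates, as OpenCV has them. Camera axes: x right, y down, z forward; pixel columns grow to the right and rows downward; lengths in m; the calibration is good to about 2 mm. A picture is of the moment at which its call begins. calibration takes no time and is no camera call.
- workorder.sign_off(): hands the job in; it is judged then, once.
The state is a dict: "time": time; "joint_positions": joint angles; "qd": joint speeds; "tau": joint torques, N m; "ee_pos": TCP position; "tcp_rot": TCP orientation; "ft_force": force on the tool from outside, world axes, zero at the start; "wrist_torque": the same for the moment, N m; "opening": finger opening in m; "grip_force": force on a finger pad.
Only numpy, scipy, OpenCV 4.12 (cv2) and the standard library are available. Lean on these libraries where they do the work, as an engineer would, in place of code of your own. Each camera call takes 0.05 s, during which the arm holds its last target. There are 200 camera calls.

## Task

Take the watch plaque out of the wooden holder and stand it on its edge in the middle slot of the three-slot rack on the slide, and let go of it. Then pull up the slide's spring lock knob, slide the sleeve one hole along the tube, towards the loupe, so that the plaque comes in front of it, and let the pin drop fully home in that next hole. Finish while still holding the knob with the pin home; do not let go, and do not disturb the jar, the pot and the screwdriver.

Things in the scene. Friction and masses are not known exactly. Their poses are not given: they have to be found in the camera images.
- plaque: pale wooden plaque with a watch dial on both large faces, 64 wide (its y) x 60 high (its z) x 8 thick (its x) mm, 60 g; origin: centre of its lower edge face. At the start it stands upright, on edge, in the slot of the wooden holder, its top 72 mm above the table. Both faces and both ways round are alike.
- holder: dark wooden block fixed to the table, 50 (x) x 90 (y) x 26 high mm, with one 11 mm wide slot along its y, slot floor 12 mm above the table; origin: centre of its underside. The plaque starts in it, its axes along the holder's.
- rack: white plastic rack on the +x side of the sleeve, moving with it: 52.5 (x) x 84 (y) mm, three slots along y, each 11.5 wide, 20 deep (wall tops peaked), 74 long between end stops 7 mm high, 16 mm apart centre to centre. Origin: centre of the floor of the MIDDLE slot, 36 mm above the table; y runs along the slots and the tube, z up. The knob is 62 mm from the origin along the rack's -x.
- knob: black ribbed lock knob on top of the sleeve, a cylinder 24 mm in diameter, 30 mm high; origin: on its axis, 16 mm above its underside, 14 mm below its top, 104 mm above the table when the pin is home. Under it a boss of the sleeve, 20 mm across, its top 8 mm below the knob's underside when the pin is home. It does not turn; its axes are those of the rack; it rides with the sleeve.
- plunger (a joint): how far knob and pin are pulled up, m: 0 fully home (start), 0.014 fully up. Spring loaded downwards: 3 N at 0, 6 N at the top. An 8 mm round-nosed pin enters 8 mm deep into an 11 mm hole: the sleeve slides only with the pin raised over 0.008; between holes a released pin rides on the tube at about 0.008 and drops by itself over a hole.
- sleeve (a joint): position of the sleeve (70 mm long, steel) along the square tube, m, growing towards the slide's +y. Holes lie at -0.10, -0.05, 0, +0.05 and +0.10, pitch 50 mm; it starts in the hole at 0. Pin play in a hole about 1.5 mm either way; friction about 1.5 N; stops at -0.105 and +0.105.
- slide_base: the fixed slide: black base plate 70 (x) x 360 (y) x 12 mm with two end blocks 70 mm high that carry an aluminium square tube along its y, 30 x 30 mm, its top 65 mm above the table; origin: centre of its underside, under the hole at 0. The rack's side is its +x.
- loupe: fixed loupe on a stand: round black base 52 mm across, lens barrel 38 mm across and level, its top 85 mm above the table; origin: centre of its underside. It stands 145 mm to the slide's +x, 50 mm to either the slide's +y or its -y of the middle, level with the next hole on that side: that side is the way to slide.
- jar: bystander: small glass jar with black cap, 44 mm diameter, 60 mm high, standing in the mirror place of the loupe on the other side; origin: centre of its underside.
- pot: bystander: grey pot, 60 mm across, 70 mm high; origin: centre of its underside.
- screwdriver: bystander: screwdriver 140 mm long, black handle 26 mm thick, lying on the table near the robot; origin: mid-length, on the table.
Not all that is in view belongs to the job. Leave any blue or turquoise look-alike of the loupe alone. There is more than one size of the plaque; the job needs the smaller.

How it is judged:
By the outcome, as a careful person would: the job done as asked, in the order asked, and still so for the second after the job is handed in, while the arm keeps its last pose, push and grip.
It also fails if it takes over 53 s, if anything falls off the work surface, if the arm or the gripper's body presses on something with over 40 N, if the wrist force passes 120 N, or if a joint passes its speed limit or range.

## Working session

There is one attempt and no reset: what is moved stays moved. The work goes in short steps, Python scripts to look and compute and a tool call to move; the robot and the scene stay as the last step left them, time stands still between calls to the robot, and variables do not carry over. Pictures are saved under pics/ and viewed, at most 10 in all, crops included, and the job is handed in when it is done.

Besides the shell and the picture viewer there is one more tool, called after "Request:" by a JSON object that holds its "name" and its "arguments", one argument or row to a line. servo_tool: Moves the arm, as the interface text tells. Shift numbers are shares of 0.12 m and turn numbers shares of 360 degrees, none past 1 either way. Its arguments: {"type":"object","properties":{"plan":{"type":"array"},"squeeze":{"type":"number"}},"required":["plan"]}

```bash
mkdir -p pics
cat > h.py <<'E'
import numpy as np, cv2
from workcell import manip, grab_frame, calibration, workorder
def cam(n):
    c=calibration(n); K=np.array(c["intrinsics"],float); rv=np.array(c["rvec"],float); t=np.array(c["tvec"],float).reshape(3)
    return K,cv2.Rodrigues(rv)[0],t
def ray(n,px):
    K,R,t=cam(n); d=np.linalg.inv(K)@np.array([px[0],px[1],1.]); return -R.T@t,R.T@d
def onz(n,px,z):
    o,d=ray(n,px); return o+d*(z-o[2])/d[2]
def tri(a,pa,b,pb):
    o1,d1=ray(a,pa);o2,d2=ray(b,pb); A=np.stack([d1,-d2],1); s=np.linalg.lstsq(A,o2-o1,rcond=None)[0]
    p,q=o1+d1*s[0],o2+d2*s[1]; return (p+q)/2,np.linalg.norm(p-q)
def proj(n,P):
    K,R,t=cam(n); return cv2.projectPoints(np.array(P,float).reshape(-1,3),cv2.Rodrigues(R)[0],t,K,None)[0].reshape(-1,2)
def st():
    o=manip.get_obs(); 
    for k in("time","joint_positions","ee_pos","tcp_rot","ft_force","opening","grip_force"): print(k,np.round(o[k],4))
E
python3 - <<'E'
from h import *
np.set_printoptions(suppress=True)
for n in("top","side"):
    im=grab_frame(n); cv2.imwrite(f"pics/{n}0.png",im); K,R,t=cam(n); print(n,K.round(1).tolist(),(-R.T@t).round(3),R.round(2).tolist())
st(); print(manip.hold_point_z)
E
```

```text
top [[526.4, 0.0, 284.0], [0.0, 526.4, 211.7], [0.0, 0.0, 1.0]] [ 0.46  -0.03   1.182] [[0.03, -1.0, 0.0], [-0.99, -0.03, -0.1], [0.1, 0.0, -0.99]]
side [[398.5, 0.0, 282.7], [0.0, 398.5, 211.2], [0.0, 0.0, 1.0]] [ 0.261 -0.556  0.822] [[0.84, -0.54, -0.01], [-0.41, -0.63, -0.65], [0.35, 0.56, -0.76]]
time 0.1
joint_positions [ 1.1995  0.592   0.0483  1.6097 -0.0333  0.9427 -0.0337]
ee_pos [ 0.1986 -0.6965  0.2303]
tcp_rot [ 0.9904  0.1385 -0.0002 -0.001 ]
ft_force [0.5536 0.312  0.5648]
opening 0.0854
grip_force 0.0
0.0187
```

View pics/top0.png

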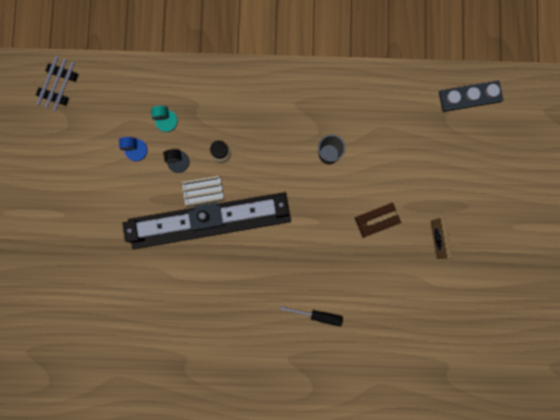

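View pics/side0.png

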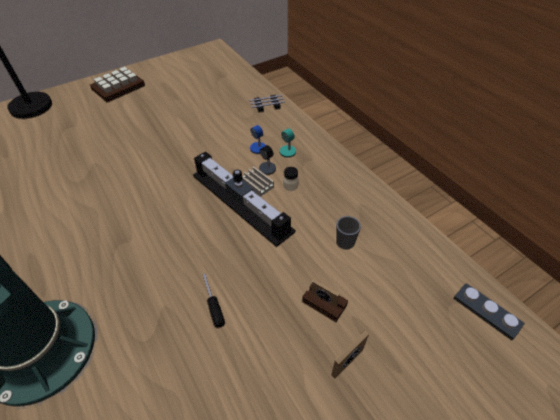

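The top view shows the slide at about (208,220) with the rack at (203,190). The black loupe is at (176,158), on the left, which is +y. The jar is at (220,150), the pot at (330,150), the holder with the plaque at (378,220), and a larger plaque at (440,238). The side view agrees, with the holder at (325,300), the knob at (237,175) and the rack at (259,182). I'll zoom in next.

Run:
```python
from h import *
t=cv2.imread("pics/top0.png");s=cv2.imread("pics/side0.png")
def c(im,x,y,w,h,k): return np.clip(cv2.resize(im[y:y+h,x:x+w],None,fx=k,fy=k,interpolation=cv2.INTER_CUBIC).astype(float)*1.7,0,255).astype(np.uint8)
A=c(t,160,140,80,60,5);B=c(t,340,190,80,60,5);C=c(s,215,160,80,60,5);D=c(s,290,270,80,60,5)
cv2.imwrite("pics/z0.png",np.vstack([np.hstack([A,B]),np.hstack([C,D])]))
```

```text
(no output)
```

View pics/z0.png

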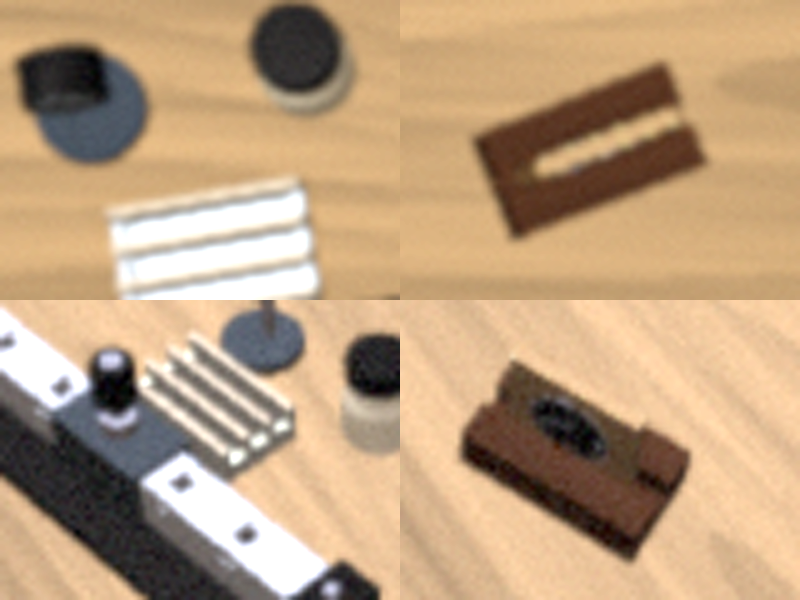

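```bash
cat > m.py <<'E'
from h import *
np.set_printoptions(suppress=True,precision=4)
t=cv2.imread("pics/top0.png");s=cv2.imread("pics/side0.png")
def comps(im,mask,box,mina=15):
    m=np.zeros(mask.shape,np.uint8);x0,y0,x1,y1=box;m[y0:y1,x0:x1]=mask[y0:y1,x0:x1]*255
    n,l,stt,c=cv2.connectedComponentsWithStats(m)
    return [(c[i],stt[i],cv2.minAreaRect(np.argwhere(l==i)[:,::-1].astype(np.float32)),l==i) for i in range(1,n) if stt[i][4]>=mina]
def show(name,im,mask,box,mina=15):
    r=comps(im,mask,box,mina)
    for c,q,mr,_ in r: print(name,"c",c.round(1),"bb",q,"box",cv2.boxPoints(mr).round(1).tolist())
    return r
E
python3 - <<'E'
from m import *
ht=cv2.cvtColor(t,cv2.COLOR_BGR2HSV);hs=cv2.cvtColor(s,cv2.COLOR_BGR2HSV)
for p in[(202,190),(203,217),(378,218),(365,213),(395,214),(440,238),(340,220),(250,210)]: print("t",p,t[p[1],p[0]],ht[p[1],p[0]])
for p in[(237,175),(237,171),(260,182),(322,288),(325,297),(325,305),(345,340)]: print("s",p,s[p[1],p[0]],hs[p[1],p[0]])
white=(ht[...,1]<60)&(ht[...,2]>130)
show("white",t,white,(120,170,300,250))
hold=(t[...,2]<85)
show("holder",t,hold,(345,195,410,245))
pl=(ht[...,2]>110)
show("pl",t,pl,(358,206,398,232),5)
show("base",t,ht[...,2]<60,(115,185,300,255))
E
```

```text
t (202, 190) [177 171 165] [105  17 177]
t (203, 217) [113 100 100] [120  29 113]
t (378, 218) [ 73 103 123] [ 18 104 123]
t (365, 213) [41 59 79] [ 14 123  79]
t (395, 214) [ 64  91 109] [ 18 105 109]
t (440, 238) [29 29 33] [ 0 31 33]
t (340, 220) [ 74 101 123] [ 17 102 123]
t (250, 210) [84 78 76] [113  24  84]
s (237, 175) [12 12 12] [ 0  0 12]
s (237, 171) [141 125 124] [118  31 141]
s (260, 182) [85 91 97] [15 32 97]
s (322, 288) [40 50 66] [ 12 100  66]
s (325, 297) [16 16 15] [90 16 16]
s (325, 305) [33 40 62] [  7 119  62]
s (345, 340) [ 88 112 134] [ 16  88 134]
white c [200.9 178.9] bb [182 176  37   7  50] box [[181.89999389648438, 181.39999389648438], [217.89999389648438, 175.39999389648438], [218.10000610351562, 176.60000610351562], [182.10000610351562, 182.60000610351562]]
white c [200.9 184.3] bb [182 178  39  13 209] box [[181.3000030517578, 185.10000610351562], [219.8000030517578, 177.89999389648438], [220.8000030517578, 183.5], [182.3000030517578, 190.6999969482422]]
white c [202.  191.5] bb [183 186  39  12 214] box [[182.3000030517578, 192.10000610351562], [220.8
[... 777 characters left out ...]
00061035156, 201.8000030517578], [400.79998779296875, 222.5], [362.0, 237.8000030517578]]
pl c [365.2 208.6] bb [358 206  22   9 107] box [[358.0, 206.0], [379.0, 206.0], [379.0, 214.0], [358.0, 214.0]]
pl c [383.  216.8] bb [368 206  30  19 108] box [[367.0, 222.10000610351562], [396.79998779296875, 205.60000610351562], [400.0, 211.3000030517578], [370.20001220703125, 227.89999389648438]]
pl c [391.8 229.3] bb [382 226  16   6  56] box [[382.0, 226.0], [397.0, 226.0], [397.0, 231.0], [382.0, 231.0]]
base c [207.5 222.4] bb [ 123  193  168   56 2888] box [[121.30000305175781, 218.8000030517578], [285.1000061035156, 190.0], [290.6000061035156, 221.10000610351562], [126.80000305175781, 250.0]]
```

Run:
```python
from m import *
a=onz("top",(162.4,225.2),.065);b=onz("top",(248.3,210.3),.065);d=(a-b)[:2];d/=np.linalg.norm(d);print("tube mid",a,b,"yhat",d)
yaw=np.arctan2(d[1],d[0])-np.pi/2;print("slide yaw",np.degrees(yaw))
ex=np.array([np.cos(yaw),np.sin(yaw)]);ey=d
# rectified top view at z=.056 about rack; 1mm/px
mid=onz("top",(202,191.5),.056)[:2];print("rackmid@56",mid, "@36",onz("top",(202,191.5),.036))
g=cv2.cvtColor(t,cv2.COLOR_BGR2GRAY).astype(np.float32)
def rect(n,im,c,z,U,V,e1=ex,e2=ey):
    P=np.array([[*(c+u*e1+v*e2),z] for u in U for v in V]);q=proj(n,P).astype(np.float32).reshape(len(U),len(V),2)
    return cv2.remap(im,q[...,0],q[...,1],cv2.INTER_CUBIC)
U=np.arange(-40,41)/1000.;V=np.arange(-30,31)/1000.
p=rect("top",g,mid,.056,U,V).mean(1);print("x prof",[(int(u*1000),int(v)) for u,v in zip(U,p)])
gs=cv2.cvtColor(s,cv2.COLOR_BGR2GRAY).astype(np.float32)
p=rect("side",gs,mid,.056,U,V).mean(1);print("x prof side",[(int(u*1000),int(v)) for u,v in zip(U,p)])
V=np.arange(-55,56)/1000.
p=rect("top",g,mid,.056,np.arange(-15,16)/1000.,V).mean(0);print("y prof",[(int(u*1000),int(v)) for u,v in zip(V,p)])
# combined zoom for knob & plaque
def c(im,x,y,w,h,k): return np.clip(cv2.resize(im[y:y+h,x:x+w],None,fx=k,fy=k,interpolation=cv2.INTER_CUBIC).astype(float)*1.7,0,255).astype(np.uint8)
cv2.imwrite("pics/z1.png",np.vstack([np.hstack([c(t,183,200,40,30,10),c(t,358,200,40,30,10)]),np.hstack([c(s,220,162,40,30,10),c(s,303,280,40,30,10)])]))
```

```text
tube mid [0.5382 0.229  0.065 ] [0.5752 0.0476 0.065 ] yhat [-0.1994  0.9799]
slide yaw 11.502248330001612
rackmid@56 [0.6141 0.1495] @36 [0.6168 0.1527 0.036 ]
x prof [(-40, 46), (-39, 47), (-38, 49), (-37, 49), (-36, 49), (-35, 48), (-34, 47), (-33, 48), (-32, 49), (-31, 52), (-30, 55), (-29, 59), (-28, 62), (-27, 65), (-26, 69), (-25, 77), (-24, 90), (-23, 107), (-22, 124), (-21, 137), (-20, 148), (-19, 156), (-18, 163), (-17, 168), (-16, 171), (-15, 174), (-14, 174), (-13, 170), (-12, 162), (-11, 149), (-10, 132), (-9, 117), (-8, 109), (-7, 112), (-6, 122), (-5, 135), (-4, 147), (-3, 156), (-2, 162), (-1, 168), (0, 171), (1, 173), (2, 173), (3, 169), (4, 160), (5, 146), (6, 128), (7, 112), (8, 105), (9, 110), (10, 122), (11, 136), (12, 147), (13, 156), (14, 163), (15, 168), (16, 172), (17, 173), (18, 172), (19, 167), (20, 156), (21, 140), (22, 122), (23, 107), (24, 102), (25, 108), (26, 119), (27, 128), (28, 132), (29, 129), (30, 122), (31, 114), (32, 108), (33, 104), (34, 103), (35, 102), (36, 103), (37, 103), (38, 104), (39, 104), (40, 105)]
x prof side [(-40, 62), (-39, 61), (
[... 1402 characters left out ...]
 145), (-8, 145), (-7, 145), (-6, 145), (-5, 146), (-4, 146), (-3, 146), (-2, 146), (-1, 147), (0, 146), (1, 146), (2, 146), (3, 146), (4, 146), (5, 146), (6, 145), (7, 146), (8, 146), (9, 146), (10, 147), (11, 147), (12, 148), (13, 148), (14, 148), (15, 147), (16, 147), (17, 146), (18, 146), (19, 146), (20, 146), (21, 146), (22, 146), (23, 146), (24, 147), (25, 147), (26, 147), (27, 147), (28, 147), (29, 146), (30, 145), (31, 143), (32, 141), (33, 137), (34, 135), (35, 135), (36, 138), (37, 141), (38, 142), (39, 141), (40, 136), (41, 128), (42, 119), (43, 111), (44, 105), (45, 102), (46, 101), (47, 101), (48, 101), (49, 101), (50, 101), (51, 101), (52, 101), (53, 101), (54, 101), (55, 100)]
```

View pics/z1.png

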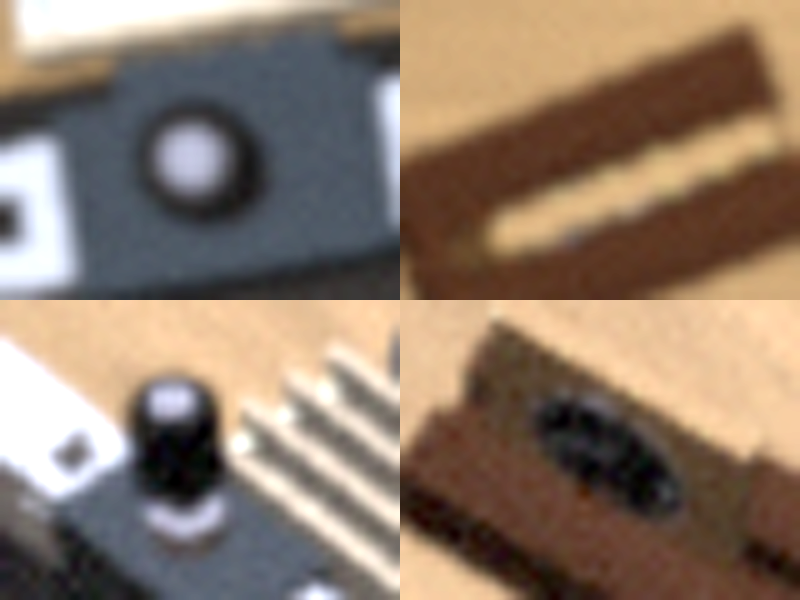

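Run:
```python
from m import *
K,e=tri("top",(202.15,215.15),"side",(236.9,171.85));print("knob top",K,e, "top@.118",onz("top",(202.15,215.15),.118),"side@.118",onz("side",(236.9,171.85),.118))
L=[onz("top",p,.072) for p in((367.05,222.55),(395.05,212.9))];print("plq top ends",L,np.linalg.norm(L[0]-L[1]),"mid",(L[0]+L[1])/2)
S=[onz("side",p,.072) for p in((312.05,282.05),(338.05,294.55))];print("side near edge",S,np.linalg.norm(S[0]-S[1]),"mid",(S[0]+S[1])/2)
for a,b in zip(((367.05,222.55),(395.05,212.9)),((312.05,282.05),(338.05,294.55))): print("tri",tri("top",a,"side",b))
H=[onz("top",p,.026) for p in((353.8,217.0),(392.6,201.8),(400.8,222.5),(362.0,237.8))];H=np.array(H);print("holder",H.mean(0),[np.degrees(np.arctan2(*(v[1::-1]))) for v in(H[1]-H[0],H[2]-H[3],L[1]-L[0],S[1]-S[0])])
yaw=np.radians(11.5);ex=np.array([np.cos(yaw),np.sin(yaw)]);ey=np.array([-ex[1],ex[0]])
# sleeve dark region and tube axis
mid=np.array([.6141,.1495]);print("rack est",mid+.0033*ex,"knob+62",K[:2]+.062*ex,"d",(mid+.0033*ex-K[:2])@ex,(mid-K[:2])@ey)
a=np.array([.5382,.229]);b=np.array([.5752,.0476]);print("tube x offset vs knob",(K[:2]-a)@ex)
# rack height: same far-wall ridge seen in two views -> solve z where tops agree: top far edge/near edge centre vs side ridges
for z in(.046,.056,.066): 
    print(z,[((onz("side",proj("side",[*(mid+u*ex),.056])[0],z)-onz("top",proj("top",[*(mid+w*ex),.056])[0],z))[:2]@ex) for u,w in((.0037,.003),)])
```

```text
knob top [0.5577 0.1369 0.1187] 0.0011252039681086054 top@.118 [0.5572 0.1372 0.118 ] side@.118 [0.5585 0.1373 0.118 ]
plq top ends [array([ 0.5554, -0.2048,  0.072 ]), array([ 0.5776, -0.2639,  0.072 ])] 0.06311560866873094 mid [ 0.5665 -0.2344  0.072 ]
side near edge [array([ 0.5508, -0.21  ,  0.072 ]), array([ 0.5793, -0.2643,  0.072 ])] 0.06137790973677126 mid [ 0.5651 -0.2372  0.072 ]
tri (array([ 0.5554, -0.2059,  0.0624]), np.float64(0.0018825169341211035))
tri (array([ 0.5783, -0.2642,  0.0726]), np.float64(0.001734246287233861))
holder [ 0.5662 -0.2346  0.026 ] [np.float64(-67.03988185224539), np.float64(-67.00723870846309), np.float64(-69.43894232285692), np.float64(-62.259641808222426)]
rack est [0.6173 0.1502] knob+62 [0.6184 0.1492] d 0.06112599864239682 0.0011114640279156329
tube x offset vs knob 0.0007005356521569455
0.046 [np.float64(0.0054084111784545455)]
0.056 [np.float64(0.0007000000000001212)]
0.066 [np.float64(-0.004008411178454314)]
```

The two views agree, to within about 1–2 mm:

| Item | Position (x, y) in m | Yaw |
|---|---|---|
| Plaque | (0.5665, -0.2345) | about 23° |
| Rack middle slot | (0.618, 0.150) | 11.5° |
| Knob | (0.5577, 0.137), top at z = 0.119 | – |

The loupe is on +y. I'm moving over to the plaque.

Request:
{"name": "servo_tool", "arguments": {
  "plan": [
    {"claw": -1,"offset": [0.25,-0.18,0],"turn": 0},
    {"claw": -1,"offset": [0.5,-0.36,0],"turn": 0},
    {"claw": -1,"offset": [0.75,-0.54,0],"turn": 0},
    {"claw": -1,"offset": [1,-0.72,0],"turn": 0},
    {"claw": -1,"offset": [1,-0.72,0],"turn": 0}
  ],
  "squeeze": 40
}}

```text
time: 0.52
ee_pos: [0.2985, -0.5727, 0.2305]
tcp_rot: [0.99, 0.144, 0.002, -0.004]
ft_force: [1.9, 0.2, 0.8]
opening: 0.0854
grip_force: 0.0
```

Request:
{"name": "servo_tool", "arguments": {
  "plan": [
    {"claw": -1,"offset": [0.25,-0.18,0],"turn": 0},
    {"claw": -1,"offset": [0.5,-0.36,0],"turn": 0},
    {"claw": -1,"offset": [0.75,-0.54,0],"turn": 0},
    {"claw": -1,"offset": [1,-0.72,0],"turn": 0},
    {"claw": -1,"offset": [1,-0.72,0],"turn": 0}
  ]
}}

```text
time: 0.93
ee_pos: [0.3892, -0.4567, 0.2308]
tcp_rot: [0.989, 0.145, 0.002, -0.003]
ft_force: [1.0, 0.9, 0.4]
opening: 0.0854
grip_force: 0.0
```

Request:
{"name": "servo_tool", "arguments": {
  "plan": [
    {"claw": -1,"offset": [0.25,-0.18,0],"turn": 0},
    {"claw": -1,"offset": [0.5,-0.36,0],"turn": 0},
    {"claw": -1,"offset": [0.75,-0.54,0],"turn": 0},
    {"claw": -1,"offset": [1,-0.72,0],"turn": 0},
    {"claw": -1,"offset": [1,-0.72,0],"turn": 0}
  ]
}}

```text
time: 1.35
ee_pos: [0.4804, -0.3406, 0.2311]
tcp_rot: [0.989, 0.145, 0.002, -0.002]
ft_force: [1.1, 1.2, 0.0]
opening: 0.0857
grip_force: 0.0
```

Request:
{"name": "servo_tool", "arguments": {
  "plan": [
    {"claw": -1,"offset": [0.25,-0.18,0],"turn": 0},
    {"claw": -1,"offset": [0.5,-0.36,0],"turn": 0},
    {"claw": -1,"offset": [0.75,-0.54,0],"turn": 0},
    {"claw": -1,"offset": [1,-0.72,0],"turn": 0},
    {"claw": -1,"offset": [1,-0.72,0],"turn": -0.04},
    {"claw": -1,"offset": [1,-0.72,0],"turn": -0.07}
  ]
}}

```text
time: 1.85
ee_pos: [0.5678, -0.2293, 0.2309]
tcp_rot: [0.964, 0.267, 0.0, -0.001]
ft_force: [-0.0, -0.7, 0.4]
opening: 0.0853
grip_force: 0.0
```

Request:
{"name": "servo_tool", "arguments": {
  "plan": [
    {"claw": -0.5,"offset": [0,0,0],"turn": -0.1},
    {"claw": -0.5,"offset": [0,0,0],"turn": -0.2},
    {"claw": -0.5,"offset": [0,0,0],"turn": -0.2},
    {"claw": -0.5,"offset": [0,0,0],"turn": -0.2},
    {"claw": -0.5,"offset": [0,0,0],"turn": -0.2},
    {"claw": -0.5,"offset": [0,0,0],"turn": -0.2},
    {"claw": -0.5,"offset": [0,0,0],"turn": -0.2},
    {"claw": -0.5,"offset": [0,0,0],"turn": -0.2},
    {"claw": -0.5,"offset": [0,0,0],"turn": -0.2},
    {"claw": -0.5,"offset": [0,0,0],"turn": -0.2},
    {"claw": -0.5,"offset": [0,0,0],"turn": -0.2},
    {"claw": -0.5,"offset": [0,0,0],"turn": -0.2}
  ]
}}

```text
time: 2.85
ee_pos: [0.5652, -0.2338, 0.2309]
tcp_rot: [0.629, 0.777, -0.0, -0.0]
ft_force: [0.2, -0.5, -0.4]
opening: 0.0639
grip_force: 0.0
```

```bash
cat >> h.py <<'E'
def go(x,y,z,ydeg):
    "fractions to reach TCP pose with tool y axis at ydeg in world"
    from scipy.spatial.transform import Rotation as R
    o=manip.get_obs(); M=R.from_quat(o["tcp_rot"]).as_matrix(); d=M.T@(np.array([x,y,z])-o["ee_pos"])
    cur=np.degrees(np.arctan2(M[1,1],M[0,1])); dw=(ydeg-cur+90)%180-90
    print("offset",(d/.12).round(4),"turn",round(-dw/360,4),"tool z",M[:,2].round(3))
E
python3 - <<'E'
from h import *
st(); go(.5665,-.2345,.12,23); go(.5665,-.2345,.032,23)
E
```

```text
time 2.85
joint_positions [ 0.6075  0.4752 -0.4013  1.8596  0.2388  0.8547  0.2984]
ee_pos [ 0.5652 -0.2338  0.2309]
tcp_rot [ 6.290e-01  7.774e-01 -0.000e+00 -4.000e-04]
ft_force [ 0.1568 -0.5417 -0.366 ]
opening 0.0639
grip_force 0.0
offset [-0.0082  0.01    0.9243] turn -0.0304 tool z [-0.001  0.    -1.   ]
offset [-0.0086  0.0103  1.6577] turn -0.0304 tool z [-0.001  0.    -1.   ]
```

Request:
{"name": "servo_tool", "arguments": {
  "plan": [
    {"claw": -0.5,"offset": [-0.008,0.01,0.2],"turn": -0.02},
    {"claw": -0.5,"offset": [-0.008,0.01,0.45],"turn": -0.03},
    {"claw": -0.5,"offset": [-0.008,0.01,0.7],"turn": -0.03},
    {"claw": -0.5,"offset": [-0.008,0.01,0.92],"turn": -0.03},
    {"claw": -0.5,"offset": [-0.008,0.01,0.92],"turn": -0.03}
  ]
}}

```text
time: 3.27
ee_pos: [0.5628, -0.2332, 0.1158]
tcp_rot: [0.553, 0.833, -0.002, -0.005]
ft_force: [-0.5, -0.2, -0.7]
opening: 0.0642
grip_force: 0.0
```

Run:
```python
from h import *
st(); go(.5665,-.2345,.04,23)
def c(im,x,y,w,h,k): return np.clip(cv2.resize(im[y:y+h,x:x+w],None,fx=k,fy=k,interpolation=cv2.INTER_CUBIC).astype(float)*1.7,0,255).astype(np.uint8)
cv2.imwrite("pics/g1.png",np.hstack([c(grab_frame("top"),340,180,80,80,5),c(grab_frame("side"),285,245,80,80,5)]))
```

```text
time 3.2667
joint_positions [ 0.5858  0.6247 -0.3812  1.9382  0.3642  0.6567  0.3757]
ee_pos [ 0.5628 -0.2332  0.1158]
tcp_rot [ 0.5526  0.8334 -0.0016 -0.0049]
ft_force [-0.4976 -0.163  -0.7049]
opening 0.0642
grip_force 0.0
offset [-0.0257  0.0291  0.6315] turn -0.0003 tool z [-0.01   0.003 -1.   ]
```

View pics/g1.png

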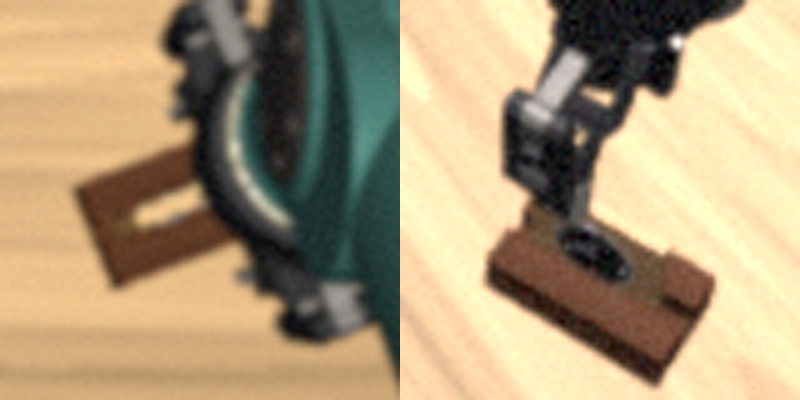

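The gripper is over the plaque with its fingers either side of the holder slot: top view around (205,210) in the crop, side view near finger at (540,170). I'm descending, closing slowly and settling.

Request:
{"name": "servo_tool", "arguments": {
  "plan": [
    {"claw": -0.5,"offset": [0,0,0.15],"turn": 0},
    {"claw": -0.5,"offset": [0,0,0.3],"turn": 0},
    {"claw": -0.5,"offset": [0,0,0.45],"turn": 0},
    {"claw": -0.5,"offset": [0,0,0.58],"turn": 0},
    {"claw": -0.5,"offset": [0,0,0.67],"turn": 0},
    {"claw": -0.5,"offset": [0,0,0.67],"turn": 0},
    {"claw": -0.5,"offset": [0,0,0.67],"turn": 0},
    {"claw": -0.5,"offset": [0,0,0.67],"turn": 0},
    {"claw": -0.5,"offset": [0,0,0.67],"turn": 0}
  ]
}}

```text
time: 4.12
ee_pos: [0.5681, -0.2342, 0.042]
tcp_rot: [0.552, 0.834, 0.0, 0.001]
ft_force: [-0.5, 0.2, -0.1]
opening: 0.0638
grip_force: 0.0
```

Run:
```python
from h import *
st(); go(.5665,-.2345,.04,23)
```

```text
time 4.1167
joint_positions [ 0.5365  0.7286 -0.3148  1.9632  0.434   0.5126  0.3167]
ee_pos [ 0.5681 -0.2342  0.042 ]
tcp_rot [5.517e-01 8.340e-01 3.000e-04 1.300e-03]
ft_force [-0.4846  0.2244 -0.1063]
opening 0.0638
grip_force 0.0
offset [ 0.0033 -0.0134  0.0162] turn 0.0001 tool z [ 0.002 -0.001 -1.   ]
```

Now I'll correct by about 1.5 mm and close.

Request:
{"name": "servo_tool", "arguments": {
  "plan": [
    {"claw": -0.2,"offset": [0,-0.012,0.01],"turn": 0},
    {"claw": 0.1,"offset": [0,-0.012,0.01],"turn": 0},
    {"claw": 0.4,"offset": [0,-0.012,0.01],"turn": 0},
    {"claw": 0.6,"offset": [0,-0.012,0.01],"turn": 0},
    {"claw": 0.7,"offset": [0,-0.012,0.01],"turn": 0},
    {"claw": 0.8,"offset": [0,-0.012,0.01],"turn": 0},
    {"claw": 1,"offset": [0,-0.012,0.01],"turn": 0},
    {"claw": 1,"offset": [0,-0.012,0.01],"turn": 0},
    {"claw": 1,"offset": [0,-0.012,0.01],"turn": 0},
    {"claw": 1,"offset": [0,-0.012,0.01],"turn": 0},
    {"claw": 1,"offset": [0,-0.012,0.01],"turn": 0},
    {"claw": 1,"offset": [0,-0.012,0.01],"turn": 0}
  ]
}}

```text
time: 5.12
ee_pos: [0.5657, -0.2345, 0.0393]
tcp_rot: [0.552, 0.834, -0.0, 0.0]
ft_force: [-0.5, 0.5, 1.0]
opening: 0.0072
grip_force: 39.3
```

Run:
```python
from h import *
st(); go(.5665,-.2345,.04,23)
```

```text
time 5.1167
joint_positions [ 0.5368  0.7314 -0.3127  1.9669  0.4358  0.5086  0.3165]
ee_pos [ 0.5657 -0.2345  0.0393]
tcp_rot [ 0.5516  0.8341 -0.      0.    ]
ft_force [-0.4879  0.5255  1.0439]
opening 0.0072
grip_force 39.2855
offset [-0.0027  0.0059 -0.0055] turn 0.0001 tool z [ 0. -0. -1.]
```

Request:
{"name": "servo_tool", "arguments": {
  "plan": [
    {"claw": 1,"offset": [0,0,-0.05],"turn": 0},
    {"claw": 1,"offset": [0,0,-0.15],"turn": 0},
    {"claw": 1,"offset": [0,0,-0.3],"turn": 0},
    {"claw": 1,"offset": [0,0,-0.5],"turn": 0},
    {"claw": 1,"offset": [0,0,-0.7],"turn": 0.01},
    {"claw": 1,"offset": [0,0,-0.9],"turn": 0.02},
    {"claw": 1,"offset": [0,0,-1],"turn": 0.032},
    {"claw": 1,"offset": [0,0,-1],"turn": 0.032}
  ]
}}

```text
time: 5.78
ee_pos: [0.5681, -0.2349, 0.1636]
tcp_rot: [0.633, 0.774, 0.001, 0.004]
ft_force: [0.8, 1.2, -1.4]
opening: 0.0075
grip_force: 39.1
```

Request:
{"name": "servo_tool", "arguments": {
  "plan": [
    {"claw": 1,"offset": [0.05,0.02,-0.05],"turn": 0},
    {"claw": 1,"offset": [0.15,0.05,-0.15],"turn": 0},
    {"claw": 1,"offset": [0.3,0.1,-0.25],"turn": 0},
    {"claw": 1,"offset": [0.5,0.17,-0.3],"turn": 0},
    {"claw": 1,"offset": [0.7,0.24,-0.3],"turn": 0},
    {"claw": 1,"offset": [0.9,0.31,-0.3],"turn": 0},
    {"claw": 1,"offset": [1,0.35,-0.3],"turn": 0}
  ]
}}

```text
time: 6.37
ee_pos: [0.5832, -0.1015, 0.1961]
tcp_rot: [0.63, 0.777, 0.001, -0.001]
ft_force: [-0.3, 0.0, -1.0]
opening: 0.0077
grip_force: 39.1
```

Request:
{"name": "servo_tool", "arguments": {
  "plan": [
    {"claw": 1,"offset": [0.2,0.07,0],"turn": 0},
    {"claw": 1,"offset": [0.4,0.14,0],"turn": 0},
    {"claw": 1,"offset": [0.6,0.21,0],"turn": 0},
    {"claw": 1,"offset": [0.8,0.28,0],"turn": 0},
    {"claw": 1,"offset": [1,0.35,0],"turn": 0}
  ]
}}

```text
time: 6.78
ee_pos: [0.5997, 0.0198, 0.1954]
tcp_rot: [0.632, 0.775, -0.0, -0.0]
ft_force: [0.3, 0.2, -0.1]
opening: 0.0076
grip_force: 39.1
```

Request:
{"name": "servo_tool", "arguments": {
  "plan": [
    {"claw": 1,"offset": [0.2,0.07,0],"turn": 0},
    {"claw": 1,"offset": [0.4,0.14,0],"turn": 0},
    {"claw": 1,"offset": [0.6,0.21,0],"turn": 0},
    {"claw": 1,"offset": [0.8,0.28,0],"turn": 0},
    {"claw": 1,"offset": [0.95,0.33,0],"turn": 0},
    {"claw": 1,"offset": [1,0.35,0],"turn": 0},
    {"claw": 1,"offset": [1,0.35,0],"turn": 0},
    {"claw": 1,"offset": [1,0.35,0],"turn": 0},
    {"claw": 1,"offset": [1,0.35,0],"turn": 0}
  ]
}}

```text
time: 7.53
ee_pos: [0.617, 0.1412, 0.195]
tcp_rot: [0.633, 0.774, -0.001, 0.0]
ft_force: [-0.1, -1.2, -0.7]
opening: 0.0074
grip_force: 39.1
```

Run:
```python
from h import *
st(); go(.618,.150,.125,11.5)
```

```text
time 7.5333
joint_positions [-0.0291  0.5419 -0.383   1.8415  0.2712  0.8111 -0.3519]
ee_pos [0.617  0.1412 0.195 ]
tcp_rot [ 6.333e-01  7.739e-01 -1.100e-03  2.000e-04]
ft_force [-0.129 -1.168 -0.737]
opening 0.0074
grip_force 39.089
offset [0.0713 0.0238 0.5829] turn -0.0003 tool z [-0.001 -0.002 -1.   ]
```

Request:
{"name": "servo_tool", "arguments": {
  "plan": [
    {"claw": 1,"offset": [0.035,0.012,0.1],"turn": 0},
    {"claw": 1,"offset": [0.07,0.024,0.25],"turn": 0},
    {"claw": 1,"offset": [0.07,0.024,0.45],"turn": 0},
    {"claw": 1,"offset": [0.07,0.024,0.62],"turn": 0},
    {"claw": 1,"offset": [0.07,0.024,0.73],"turn": 0},
    {"claw": 1,"offset": [0.07,0.024,0.75],"turn": 0},
    {"claw": 1,"offset": [0.07,0.024,0.75],"turn": 0},
    {"claw": 1,"offset": [0.07,0.024,0.75],"turn": 0},
    {"claw": 1,"offset": [0.07,0.024,0.75],"turn": 0}
  ]
}}

```text
time: 8.28
ee_pos: [0.6194, 0.1525, 0.1065]
tcp_rot: [0.633, 0.774, 0.001, 0.001]
ft_force: [0.9, 0.2, -0.4]
opening: 0.0075
grip_force: 39.1
```

Run:
```python
from h import *
st(); go(.618,.150,.105,11.5)
def c(im,x,y,w,h,k): return np.clip(cv2.resize(im[y:y+h,x:x+w],None,fx=k,fy=k,interpolation=cv2.INTER_CUBIC).astype(float)*1.7,0,255).astype(np.uint8)
a,b=grab_frame("top"),grab_frame("side");cv2.imwrite("pics/t2.png",a);cv2.imwrite("pics/s2.png",b)
cv2.imwrite("pics/g2.png",np.hstack([c(a,170,165,60,60,6),c(b,220,135,70,60,6)]))
```

```text
time 8.2833
joint_positions [-0.0819  0.6558 -0.3346  1.8872  0.3368  0.6512 -0.4213]
ee_pos [0.6194 0.1525 0.1065]
tcp_rot [6.327e-01 7.744e-01 1.000e-03 7.000e-04]
ft_force [ 0.8977  0.2347 -0.4495]
opening 0.0075
grip_force 39.1108
offset [-0.0179 -0.0159  0.0126] turn -0.0 tool z [ 0.002  0.001 -1.   ]
```

View pics/g2.png

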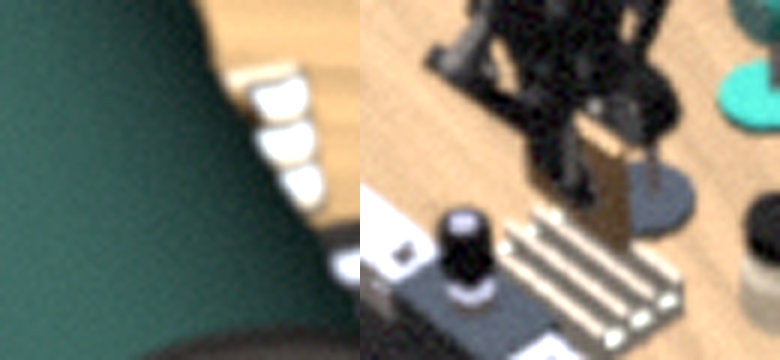

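The side view shows the plaque hanging above the rack, with its lower -y corner at about side px (264.7,176.3). I'll check that against the projection of the held pose.

Run:
```python
from h import *
yaw=np.radians(11.5);ex=np.array([np.cos(yaw),np.sin(yaw)]);ey=np.array([-ex[1],ex[0]])
o=manip.get_obs();c=o["ee_pos"][:2];zb=o["ee_pos"][2]-.0273
for u,v,z in((-.004,-.032,zb),(.004,-.032,zb),(-.004,-.032,zb+.06),(.004,-.032,zb+.06)):
    p=proj("side",[*(c+u*ex+v*ey),z])[0];print((u,v,round(z,3)),p.round(1),"crop",((p-[220,135])*6+[360+2.5,2.5]).round(0))
st();go(.6178,.150,.064,11.5);go(.6178,.150,.08,11.5)
```

```text
(-0.004, -0.032, np.float64(0.079)) [262.2 177.2] crop [616. 256.]
(0.004, -0.032, np.float64(0.079)) [264.5 175.7] crop [629. 247.]
(-0.004, -0.032, np.float64(0.139)) [261.2 160.3] crop [609. 154.]
(0.004, -0.032, np.float64(0.139)) [263.5 158.8] crop [623. 145.]
time 8.3833
joint_positions [-0.0821  0.6556 -0.3346  1.8874  0.3369  0.6512 -0.4213]
ee_pos [0.6193 0.1525 0.1066]
tcp_rot [6.326e-01 7.745e-01 1.000e-03 7.000e-04]
ft_force [ 0.0102  0.7959 -0.9878]
opening 0.0072
grip_force 39.111
offset [-0.0183 -0.0174  0.3549] turn 0.0 tool z [ 0.002  0.001 -1.   ]
offset [-0.0182 -0.017   0.2216] turn 0.0 tool z [ 0.002  0.001 -1.   ]
```

The plaque is where I expected it. Now down to the wall tops with a fine correction.

Request:
{"name": "servo_tool", "arguments": {
  "plan": [
    {"claw": 1,"offset": [-0.018,-0.016,0.05],"turn": 0},
    {"claw": 1,"offset": [-0.018,-0.016,0.1],"turn": 0},
    {"claw": 1,"offset": [-0.018,-0.016,0.13],"turn": 0},
    {"claw": 1,"offset": [-0.018,-0.016,0.14],"turn": 0},
    {"claw": 1,"offset": [-0.018,-0.016,0.14],"turn": 0},
    {"claw": 1,"offset": [-0.018,-0.016,0.14],"turn": 0},
    {"claw": 1,"offset": [-0.018,-0.016,0.14],"turn": 0},
    {"claw": 1,"offset": [-0.018,-0.016,0.14],"turn": 0}
  ]
}}

```text
time: 9.05
ee_pos: [0.6171, 0.1499, 0.0887]
tcp_rot: [0.633, 0.775, 0.0, 0.0]
ft_force: [-0.7, -0.0, -1.3]
opening: 0.0073
grip_force: 39.1
```

Run:
```python
from h import *
st();go(.6178,.150,.063,11.5)
```

```text
time 9.05
joint_positions [-0.0874  0.6775 -0.3227  1.9     0.3498  0.6186 -0.4299]
ee_pos [0.6171 0.1499 0.0887]
tcp_rot [6.325e-01 7.745e-01 2.000e-04 1.000e-04]
ft_force [-0.7345 -0.0415 -1.2548]
opening 0.0073
grip_force 39.1107
offset [-0.0006  0.0056  0.2139] turn 0.0001 tool z [ 0.  0. -1.]
```

Request:
{"name": "servo_tool", "arguments": {
  "plan": [
    {"claw": 1,"offset": [0,0.005,0.02],"turn": 0},
    {"claw": 1,"offset": [0,0.005,0.04],"turn": 0},
    {"claw": 1,"offset": [0,0.005,0.06],"turn": 0},
    {"claw": 1,"offset": [0,0.005,0.08],"turn": 0},
    {"claw": 1,"offset": [0,0.005,0.1],"turn": 0},
    {"claw": 1,"offset": [0,0.005,0.11],"turn": 0},
    {"claw": 1,"offset": [0,0.005,0.11],"turn": 0},
    {"claw": 1,"offset": [0,0.005,0.11],"turn": 0}
  ]
}}

```text
time: 9.72
ee_pos: [0.6174, 0.1499, 0.0752]
tcp_rot: [0.633, 0.775, -0.0, -0.0]
ft_force: [0.7, 0.3, -0.9]
opening: 0.007
grip_force: 39.1
```

Request:
{"name": "servo_tool", "arguments": {
  "plan": [
    {"claw": 1,"offset": [0,0,0.02],"turn": 0},
    {"claw": 1,"offset": [0,0,0.04],"turn": 0},
    {"claw": 1,"offset": [0,0,0.06],"turn": 0},
    {"claw": 1,"offset": [0,0,0.08],"turn": 0},
    {"claw": 1,"offset": [0,0,0.09],"turn": 0},
    {"claw": 1,"offset": [0,0,0.1],"turn": 0},
    {"claw": 1,"offset": [0,0,0.1],"turn": 0},
    {"claw": 1,"offset": [0,0,0.1],"turn": 0}
  ]
}}

```text
time: 10.38
ee_pos: [0.6176, 0.1499, 0.0634]
tcp_rot: [0.633, 0.775, 0.0, 0.0]
ft_force: [0.4, 0.8, 0.4]
opening: 0.0077
grip_force: 39.2
```

Run:
```python
from h import *
st();go(.6178,.150,.063,11.5)
def c(im,x,y,w,h,k): return np.clip(cv2.resize(im[y:y+h,x:x+w],None,fx=k,fy=k,interpolation=cv2.INTER_CUBIC).astype(float)*1.7,0,255).astype(np.uint8)
cv2.imwrite("pics/g3.png",c(grab_frame("side"),230,145,60,50,10))
```

```text
time 10.3833
joint_positions [-0.1006  0.7125 -0.304   1.9078  0.3679  0.5755 -0.4453]
ee_pos [0.6176 0.1499 0.0634]
tcp_rot [0.6325 0.7745 0.     0.    ]
ft_force [0.374  0.8344 0.4094]
opening 0.0077
grip_force 39.1836
offset [0.0003 0.0022 0.0032] turn 0.0001 tool z [ 0. -0. -1.]
```

View pics/g3.png

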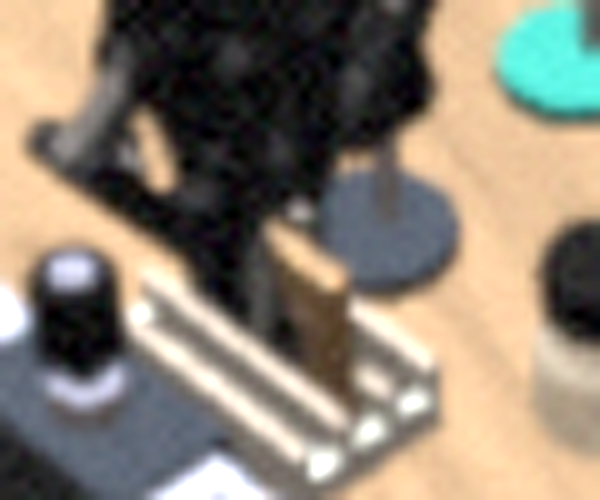

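The plaque stands in the middle slot: its foot is at about (345,390) in the crop, leading to the middle end stop at (370,430). I'm releasing it with a small opening and lifting.

Request:
{"name": "servo_tool", "arguments": {
  "plan": [
    {"claw": 0.75,"offset": [0,0,0],"turn": 0},
    {"claw": 0.65,"offset": [0,0,0],"turn": 0},
    {"claw": 0.55,"offset": [0,0,0],"turn": 0},
    {"claw": 0.45,"offset": [0,0,0],"turn": 0},
    {"claw": 0.45,"offset": [0,0,0],"turn": 0},
    {"claw": 0.45,"offset": [0,0,0],"turn": 0}
  ]
}}

```text
time: 10.93
ee_pos: [0.6175, 0.1499, 0.0633]
tcp_rot: [0.633, 0.775, -0.0, 0.0]
ft_force: [-0.4, 1.0, 0.4]
opening: 0.0232
grip_force: 0.0
```

Request:
{"name": "servo_tool", "arguments": {
  "plan": [
    {"claw": 0.45,"offset": [0,0,-0.05],"turn": 0},
    {"claw": 0.45,"offset": [0,0,-0.15],"turn": 0},
    {"claw": 0.45,"offset": [0,0,-0.3],"turn": 0},
    {"claw": 0.45,"offset": [0,0,-0.5],"turn": 0},
    {"claw": 0.45,"offset": [0,0,-0.7],"turn": 0},
    {"claw": 0.45,"offset": [0,0,-0.9],"turn": 0},
    {"claw": 0.2,"offset": [0,0,-1],"turn": 0},
    {"claw": 0,"offset": [0,0,-1],"turn": 0},
    {"claw": 0,"offset": [0,0,-1],"turn": 0}
  ]
}}

```text
time: 11.68
ee_pos: [0.6178, 0.1498, 0.184]
tcp_rot: [0.633, 0.774, 0.001, 0.001]
ft_force: [-0.4, -0.7, -0.8]
opening: 0.0427
grip_force: 0.0
```

Run:
```python
from h import *
st();go(.5577,.137,.15,11.5)
def c(im,x,y,w,h,k): return np.clip(cv2.resize(im[y:y+h,x:x+w],None,fx=k,fy=k,interpolation=cv2.INTER_CUBIC).astype(float)*1.7,0,255).astype(np.uint8)
cv2.imwrite("pics/g4.png",c(grab_frame("side"),230,145,60,50,10))
```

```text
time 11.6833
joint_positions [-0.0433  0.5573 -0.3814  1.8453  0.2813  0.7904 -0.3706]
ee_pos [0.6178 0.1498 0.184 ]
tcp_rot [6.326e-01 7.745e-01 5.000e-04 5.000e-04]
ft_force [-0.3589 -0.6569 -0.7794]
opening 0.0427
grip_force 0.0
offset [-0.0048 -0.5121  0.2828] turn 0.0 tool z [ 0.001  0.    -1.   ]
```

View pics/g4.png

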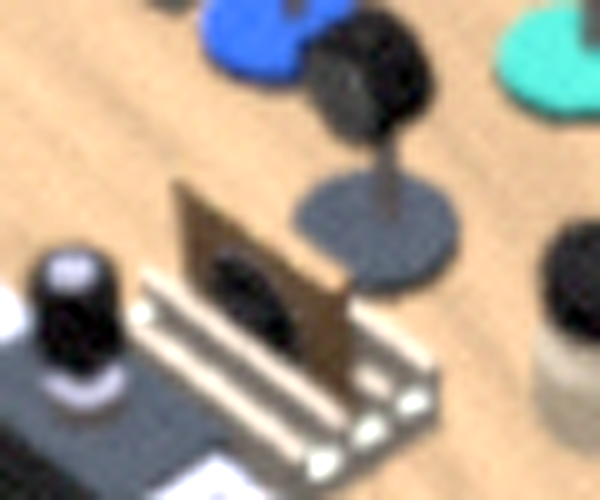

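The plaque stands free and upright in the middle slot. Next I'm moving over the knob.

Request:
{"name": "servo_tool", "arguments": {
  "plan": [
    {"claw": 0,"offset": [0,-0.15,0],"turn": 0},
    {"claw": 0,"offset": [0,-0.35,0],"turn": 0},
    {"claw": 0,"offset": [0,-0.5,0.05],"turn": 0},
    {"claw": 0,"offset": [-0.003,-0.516,0.15],"turn": 0},
    {"claw": 0,"offset": [-0.003,-0.516,0.25],"turn": 0},
    {"claw": 0,"offset": [-0.003,-0.516,0.28],"turn": 0},
    {"claw": 0,"offset": [-0.003,-0.516,0.28],"turn": 0},
    {"claw": 0,"offset": [-0.003,-0.516,0.28],"turn": 0},
    {"claw": 0,"offset": [-0.003,-0.516,0.28],"turn": 0}
  ]
}}

```text
time: 12.48
ee_pos: [0.5577, 0.1375, 0.1497]
tcp_rot: [0.633, 0.774, 0.0, 0.0]
ft_force: [0.5, 0.3, -0.8]
opening: 0.0428
grip_force: 0.0
```

Run:
```python
from h import *
st();go(.5572,.1372,.089,11.5)
```

```text
time 12.4833
joint_positions [-0.052   0.5344 -0.3685  2.0052  0.3059  0.6541 -0.4174]
ee_pos [0.5577 0.1375 0.1497]
tcp_rot [6.326e-01 7.745e-01 3.000e-04 0.000e+00]
ft_force [ 0.5283  0.2588 -0.7994]
opening 0.0428
grip_force 0.0
offset [-0.0019 -0.0052  0.5055] turn 0.0 tool z [ 0.  0. -1.]
```

Request:
{"name": "servo_tool", "arguments": {
  "plan": [
    {"claw": 0,"offset": [0,-0.004,0.1],"turn": 0},
    {"claw": 0,"offset": [0,-0.004,0.2],"turn": 0},
    {"claw": 0,"offset": [0,-0.004,0.3],"turn": 0},
    {"claw": 0,"offset": [0,-0.004,0.4],"turn": 0},
    {"claw": 0,"offset": [0,-0.004,0.47],"turn": 0},
    {"claw": 0,"offset": [0,-0.004,0.5],"turn": 0},
    {"claw": 0,"offset": [0,-0.004,0.5],"turn": 0},
    {"claw": 0,"offset": [0,-0.004,0.5],"turn": 0},
    {"claw": 0,"offset": [0,-0.004,0.5],"turn": 0}
  ]
}}

```text
time: 13.23
ee_pos: [0.5568, 0.1373, 0.09]
tcp_rot: [0.633, 0.775, 0.0, 0.0]
ft_force: [0.4, 0.1, 0.6]
opening: 0.0426
grip_force: 0.0
```

Request:
{"name": "servo_tool", "arguments": {
  "plan": [
    {"claw": 0.15,"offset": [0,0,0],"turn": 0},
    {"claw": 0.3,"offset": [0,0,0],"turn": 0},
    {"claw": 0.36,"offset": [0,0,0],"turn": 0},
    {"claw": 0.42,"offset": [0,0,0],"turn": 0},
    {"claw": 0.5,"offset": [0,0,0],"turn": 0},
    {"claw": 0.6,"offset": [0,0,0],"turn": 0},
    {"claw": 1,"offset": [0,0,0],"turn": 0},
    {"claw": 1,"offset": [0,0,0],"turn": 0},
    {"claw": 1,"offset": [0,0,0],"turn": 0},
    {"claw": 1,"offset": [0,0,0],"turn": 0}
  ],
  "squeeze": 40
}}

```text
time: 14.07
ee_pos: [0.5572, 0.1372, 0.0902]
tcp_rot: [0.633, 0.774, 0.001, 0.0]
ft_force: [0.4, -0.7, 5.0]
opening: 0.0227
grip_force: 39.3
```

Run:
```python
from h import *
st()
```

```text
time 14.0667
joint_positions [-0.0923  0.6186 -0.3171  2.0397  0.3631  0.5348 -0.4683]
ee_pos [0.5572 0.1372 0.0902]
tcp_rot [6.326e-01 7.745e-01 6.000e-04 5.000e-04]
ft_force [ 0.4219 -0.6899  4.9789]
opening 0.0227
grip_force 39.2599
```

Request:
{"name": "servo_tool", "arguments": {
  "plan": [
    {"claw": 1,"offset": [0,0,-0.02],"turn": 0},
    {"claw": 1,"offset": [0,0,-0.04],"turn": 0},
    {"claw": 1,"offset": [0,0,-0.06],"turn": 0},
    {"claw": 1,"offset": [0,0,-0.08],"turn": 0},
    {"claw": 1,"offset": [0,0,-0.1],"turn": 0},
    {"claw": 1,"offset": [0,0,-0.1],"turn": 0},
    {"claw": 1,"offset": [0,0,-0.1],"turn": 0},
    {"claw": 1,"offset": [0,0,-0.1],"turn": 0}
  ]
}}

```text
time: 14.73
ee_pos: [0.5571, 0.1372, 0.1018]
tcp_rot: [0.633, 0.774, 0.001, 0.0]
ft_force: [5.6, 0.3, -5.7]
opening: 0.0225
grip_force: 39.5
```

Run:
```python
from h import *
from m import tri
st()
a,b=grab_frame("top"),grab_frame("side");cv2.imwrite("pics/s5.png",b)
# plaque shift / knob raise check later
```

```text
time 14.7333
joint_positions [-0.0835  0.6016 -0.3285  2.0344  0.3521  0.5576 -0.4584]
ee_pos [0.5571 0.1372 0.1018]
tcp_rot [0.6326 0.7745 0.0006 0.0003]
ft_force [ 5.6133  0.3068 -5.7024]
opening 0.0225
grip_force 39.4612
```

Request:
{"name": "servo_tool", "arguments": {
  "plan": [
    {"claw": 1,"offset": [0.01,0.003,0],"turn": 0},
    {"claw": 1,"offset": [0.03,0.004,0],"turn": 0},
    {"claw": 1,"offset": [0.06,0.004,0],"turn": 0},
    {"claw": 1,"offset": [0.09,0.004,0],"turn": 0},
    {"claw": 1,"offset": [0.12,0.004,0],"turn": 0},
    {"claw": 1,"offset": [0.15,0.004,0],"turn": 0},
    {"claw": 1,"offset": [0.18,0.004,0],"turn": 0},
    {"claw": 1,"offset": [0.2,0.004,0],"turn": 0},
    {"claw": 1,"offset": [0.2,0.004,0],"turn": 0}
  ]
}}

```text
time: 15.58
ee_pos: [0.5523, 0.1608, 0.1015]
tcp_rot: [0.632, 0.775, 0.0, 0.0]
ft_force: [5.6, 0.8, -6.1]
opening: 0.0228
grip_force: 39.4
```

Run:
```python
from h import *
st(); e=np.array([-.1994,.98]); k=np.array([.5572,.1372]); o=manip.get_obs(); d=o["ee_pos"][:2]-k; print("along",d@e,"across",d@[e[1],-e[0]])
t=k+.05*e; go(t[0],t[1],.1018,11.5)
```

```text
time 15.5833
joint_positions [-0.1277  0.6033 -0.3255  2.0306  0.349   0.56   -0.4964]
ee_pos [0.5523 0.1608 0.1015]
tcp_rot [6.324e-01 7.746e-01 1.000e-04 2.000e-04]
ft_force [ 5.5742  0.7744 -6.1496]
opening 0.0228
grip_force 39.4221
along 0.024088370850537288 across -7.083919171167529e-05
offset [ 0.216   0.0007 -0.0021] turn 0.0001 tool z [ 0. -0. -1.]
```

Sliding works, with the sleeve following at a low force along y. I'm continuing to the next hole.

Request:
{"name": "servo_tool", "arguments": {
  "plan": [
    {"claw": 1,"offset": [0.01,0.003,0],"turn": 0},
    {"claw": 1,"offset": [0.03,0.004,0],"turn": 0},
    {"claw": 1,"offset": [0.06,0.004,0],"turn": 0},
    {"claw": 1,"offset": [0.09,0.004,0],"turn": 0},
    {"claw": 1,"offset": [0.12,0.004,0],"turn": 0},
    {"claw": 1,"offset": [0.15,0.004,0],"turn": 0},
    {"claw": 1,"offset": [0.18,0.004,0],"turn": 0},
    {"claw": 1,"offset": [0.2,0.004,0],"turn": 0},
    {"claw": 1,"offset": [0.216,0.004,0],"turn": 0},
    {"claw": 1,"offset": [0.216,0.004,0],"turn": 0},
    {"claw": 1,"offset": [0.216,0.004,0],"turn": 0}
  ]
}}

```text
time: 16.5
ee_pos: [0.547, 0.1872, 0.1017]
tcp_rot: [0.632, 0.775, 0.0, -0.0]
ft_force: [3.2, 1.8, -6.7]
opening: 0.0227
grip_force: 39.4
```

Run:
```python
from h import *
st(); e=np.array([-.1994,.98]); k=np.array([.5572,.1372]); o=manip.get_obs(); d=o["ee_pos"][:2]-k; print("along",d@e,"across",d@[e[1],-e[0]])
t=k+.05*e; go(t[0],t[1],.0902,11.5)
```

```text
time 16.5
joint_positions [-0.1744  0.6056 -0.3242  2.0239  0.3441  0.5636 -0.5362]
ee_pos [0.547  0.1872 0.1017]
tcp_rot [ 6.323e-01  7.747e-01  3.000e-04 -5.000e-04]
ft_force [ 3.2444  1.7645 -6.7469]
opening 0.0227
grip_force 39.4194
along 0.0509946773701249 across -1.9898525430129376e-05
offset [-0.0083  0.0002  0.0957] turn 0.0002 tool z [-0.     0.001 -1.   ]
```

Request:
{"name": "servo_tool", "arguments": {
  "plan": [
    {"claw": 1,"offset": [-0.008,0,0.01],"turn": 0},
    {"claw": 1,"offset": [-0.008,0,0.03],"turn": 0},
    {"claw": 1,"offset": [-0.008,0,0.05],"turn": 0},
    {"claw": 1,"offset": [-0.008,0,0.07],"turn": 0},
    {"claw": 1,"offset": [-0.008,0,0.09],"turn": 0},
    {"claw": 1,"offset": [-0.008,0,0.1],"turn": 0},
    {"claw": 1,"offset": [-0.008,0,0.1],"turn": 0},
    {"claw": 1,"offset": [-0.008,0,0.1],"turn": 0},
    {"claw": 1,"offset": [-0.008,0,0.1],"turn": 0}
  ]
}}

```text
time: 17.25
ee_pos: [0.5474, 0.1855, 0.0902]
tcp_rot: [0.632, 0.775, -0.0, -0.0]
ft_force: [0.1, 1.0, 5.3]
opening: 0.0226
grip_force: 40.4
```

Run:
```python
from h import *
st(); e=np.array([-.1994,.98]); k=np.array([.5572,.1372]); o=manip.get_obs(); d=o["ee_pos"][:2]-k; print("along",d@e,"across",d@[e[1],-e[0]])
def c(im,x,y,w,h,k): return np.clip(cv2.resize(im[y:y+h,x:x+w],None,fx=k,fy=k,interpolation=cv2.INTER_CUBIC).astype(float)*1.7,0,255).astype(np.uint8)
cv2.imwrite("pics/g6.png",c(grab_frame("side"),210,135,80,60,10))
```

```text
time 17.25
joint_positions [-0.1806  0.6222 -0.3128  2.0295  0.3554  0.5415 -0.5443]
ee_pos [0.5474 0.1855 0.0902]
tcp_rot [ 0.6325  0.7746 -0.     -0.    ]
ft_force [0.0733 0.9689 5.3183]
opening 0.0226
grip_force 40.4227
along 0.04926261894142221 across 1.790812827145824e-05
```

View pics/g6.png

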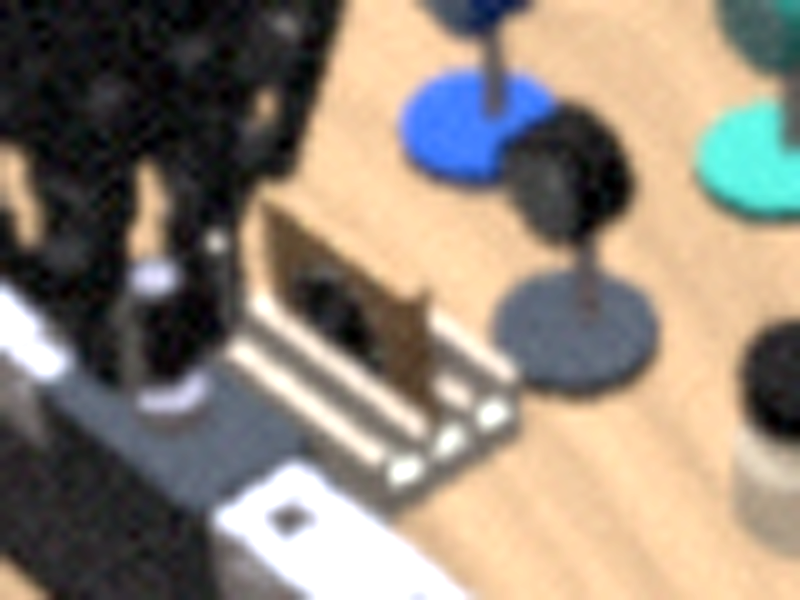

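The rack and plaque have moved one hole and now stand in front of the black loupe at crop (565,170). The knob is back at its home height: TCP z is 0.0902 as at the start, with about 5 N of seating push and the boss gap as before. The plaque is upright at (340,300), and the jar is untouched. Handing in.

```bash
python3 -c "
from workcell import workorder
print(workorder.sign_off())"
```

```text
the job is handed in; nothing more can be done
None
```

The plaque stands in the rack's middle slot, the sleeve is one hole along towards the loupe with the pin home (judged from knob height, push force and the last picture), and the gripper still holds the knob; I signed the job off at about 17 s, and no verdict came back.

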